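# Seat a circuit module in the board holder

### The arm

A 6-joint arm with a two-finger parallel gripper is mounted at the origin on the work surface. World frame = base frame: x ahead of the robot, y to its left, z up, the work surface at z = 0. Lengths are in m, angles in rad, forces in N, time in s.
With the tool pointing down it reaches from about 0.375 to 0.75 m from the base axis. Payload 9 kg.
Tool frame: the origin (TCP) lies at the very end of the fingers, on their centre line; the grasp point (between the pads) lies 19 mm behind it (arm.pinch_z is the x of the grasp point in the tool frame, in m); x points along the fingers, y is the direction in which the jaws open and shut, and the axes are right-handed (so a half turn about x gives the same grasp; the last joint's range is limited). The gripper opens to 85 mm and grips with 20 to 120 N. Pads are 22 mm wide; open, the fingers measure 114 mm over their backs; the gripper's body (76 mm by 85 mm) begins 54 mm behind the grasp point. The pads swing forward as they close: fully open they stand 13 mm farther back than shut.
Start: joints at [-1.354, 0.104, 0.097, 1.564, 0, 1.353], TCP at [0.253, -0.544, 0.231] pointing down, gripper open.
Joint ranges: [-2.99, 2.99], [-0.84, 1.86], [-1.1, 1.16], [-1.84, 2.11], [-1.51, 1.56], [-3.14, 3.14]. Speed limits (rad/s): [2.22, 2.22, 2.57, 3.14, 3.14, 3.14].

### API

Orientations are given as a rotation vector (axis times angle).
In Python, from rig import arm, imaging gives the robot as it stands.
- The arm moves only by the tool move_arm, never from a script. Its argument "rows" is a list of rows, each an object with "gripper": the finger opening in mm, from 0 to 85.4; "delta_pos": the shift along the tool's x, y, z in mm, a list of three; "roll": the turn about the tool's x in rad. In form: [{"gripper": gripper, "delta_pos": [x, y, z], "roll": roll}, ...]. A call has 1 to 10 rows; each row is the pose to reach, as a shift and turn from the pose measured when the call began, along the tool's axes at that moment; what a row does not reach only later rows make up. A row lasts 1/8 s, in which the tool goes at most 62.5 mm and 10.7 degrees, less where a joint would pass 70% of its speed; a pose out of reach is approached as far as the arm can. A call with a gripper value outside its range is refused whole. The fingers move at their own pace and stop on an object; the grip force is fixed at half the most. Time passes only in rows, so rows that repeat a pose let the fingers close. It gives the time, the measured TCP pose, the force and the opening at its end, in the units of the state.
- arm.get_obs(): the state, without advancing time (a new reading comes with each control period).
- imaging.read_camera(name): name is "scene" or "top" or "wrist"; returns the picture (480x640x3 uint8, red, green, blue); there is no depth.
- imaging.camera_info(name): a dict with "K" (3x3 intrinsics, pixels), "origin" and "attitude" of the camera in the world; the wrist camera has in their place "hand_eye" (4x4, takes a point from camera to tool coordinates, whose origin is the TCP and whose axes are the tool frame's). Camera axes: x right, y down, z forward; pixel columns grow to the right and rows downward; lengths in m; the calibration is good to about 2 mm. A picture is of the moment at which its call begins: read the wrist's pose just before it. camera_info takes no time and is no camera call.
- arm.sign_off(): hands the job in, once; it reports no verdict.
The state is a dict: "clock": time; "joint_pos": joint angles; "qd": joint speeds; "tau": joint torques, N m; "position": TCP position; "ee_rot": TCP orientation; "contact_force": force on the tool from outside, world axes, zero at the start; "torque": the same for the moment, N m; "gripper_width": finger opening in m.
Only numpy, scipy, OpenCV 4.12 (cv2) and the standard library are available. Lean on these libraries where they do the work, as an engineer would, in place of code of your own. Each camera call takes 0.05 s, during which the arm holds its last target.

### The job

The circuit module lies loose on the bed of the board holder. Get it held for rework by pushing only, never lifting it: push the module until it sits squarely in the corner, flush against the side stop and the fixed jaw, and push the sliding jaw up until it touches the module, so that no gap is left on any of these three sides. Leave everything else on the bench where it is.

Things in the scene. Friction and masses are not known exactly. Their poses are not given: they have to be found in the camera images.
- holder: board holder, cannot shift: dark grey flat bed 260 (x) x 200 (y) mm, top 12 mm above the bench. Origin: centre of its underside, at bench height. Own +x runs from the sliding jaw to the fixed jaw, +y towards the side stop, z up. Stands turned by up to 0.5 rad either way. A module seated in the corner has its origin at x = 55 mm, y = 0 in this frame and its axes along the holder's.
- fixed_jaw (a point): point on the inner face of the fixed jaw, 10 mm above the bed, at x = 100 mm, y = 0 in the holder's frame. The jaw is a silver bar across the bed, 14 mm thick, from y = -53 to +47 mm, 20 mm high above the bed.
- side_stop (a point): middle of the inner face of the side stop, 10 mm above the bed, at x = 52.5 mm, y = 35 mm in the holder's frame. The stop is a silver bar 12 mm thick, from x = 5 to 100 mm, 20 mm high above the bed; it meets the fixed jaw in a corner.
- module: circuit module, loose on the bed: green board with dark parts on an aluminium plate 90 (own x) x 70 (own y) x 8 mm; 0.13 to 0.27 kg. Parts stay within the outline, tops at most 24 mm above the bed. Origin: centre of its underside. Starts turned up to 0.25 rad from the holder's axes (own x nearest the holder's x), clear of jaws and stop by 3 mm or more.
- jaw (a joint): sliding jaw, in m: 0 fully backed off, grows along the holder's +x towards the fixed jaw, ends at 0.085; starts at 0 to 0.02. Its front face is at x = -65 mm + this value in the holder's frame, so it reads 0.075 on touching a seated module. It slides stiffly (about 3 N), has no lock to work and stays where it is left.
- jaw_face (a point): centre of the sliding jaw's front face, 10 mm above the bed. The jaw is a silver block 20 mm thick (x), 60 mm wide (y, centred on the holder's y = 0), 20 mm high above the bed, with a brass thumb knob 18 mm across on top, reaching 37 mm above the bed.
- jaw_back (a point): centre of the sliding jaw's rear face, 10 mm above the bed; a finger pushes here. Behind it the bed is bare for at least 45 mm.
- driver: bystander: blue screwdriver lying on the bench to the holder's +y side, 170 mm long; leave alone
- reel: bystander: orange ring-shaped reel lying flat, 52 mm across, 12 mm high; leave alone
- flux: bystander: amber jar with black cap, 38 mm across, 34 mm high; leave alone
- tweezers: bystander: steel tweezers with black end lying flat, about 120 mm long, 7 mm high; leave alone
- spare: bystander: small green board 52 x 34 mm, 11 mm high; leave alone
- parts_tray: bystander: blue compartment tray 100 x 70 x 22 mm; leave alone
- cap_can: bystander: dark blue capacitor standing upright, 22 mm across, 30 mm high; leave alone
Not all that is in view belongs to the job. What is shaped like the module but orange or yellow is not meant.

How it is judged:
At the end, for the whole second after the job is handed in: The module lies flat and still on the bed, square to the holder within 2 degrees, its edges within 2.5 mm of the fixed jaw and of the side stop, and the sliding jaw has been pushed up to within 2.5 mm of its seated place against the module (joint above 0.0725) (x of module in the frame of holder between 0.0525 and 0.058 m and y of module in the frame of holder between -0.0025 and 0.003 m and z of module in the frame of holder below 0.0135 m and angle between the x axis of module and the x axis of holder, either way round below 0.035 rad and angle between module's own z axis and vertical below 0.03 rad and value of joint jaw above 0.0725 m and linear speed of module below 0.005 m/s); the robot touches nothing.
It fails at once if the module is lifted off the bed (more than 6 mm) or tipped (z of module in the frame of holder above 0.018 m or angle between module's own z axis and vertical above 0.15 rad).
It fails at once if a bystander (screwdriver, reel, jar, tweezers, spare board, parts tray or capacitor) is moved more than 15 mm (distance of any of driver, reel, flux, tweezers, spare, parts_tray, cap_can from where it was at the start of the episode above 0.015 m).
It also fails if it takes over 51 s, if anything falls off the work surface, if the arm or the gripper's body presses on something with over 40 N, if the wrist force passes 120 N, or if a joint passes its speed limit or range.

## Working session

There is one attempt and no reset: what is moved stays moved. The work goes in short steps, Python scripts to look and compute and a tool call to move; the robot and the scene stay as the last step left them, time stands still between calls to the robot, and variables do not carry over. Pictures are saved under pics/ and viewed, and the job is handed in when it is done.

Besides the shell and the picture viewer there is one more tool, called after "Emit:" in YAML: its name, and indented under it one key for each argument. move_arm: Moves the arm, as the interface text tells. Its arguments: {"type":"object","properties":{"rows":{"type":"array"}},"required":["rows"]}

```bash
ls; mkdir -p pics; python3 - <<'E'
from rig import arm, imaging
import cv2
print(arm.get_obs())
for n in("scene","top"):
    im=imaging.read_camera(n); cv2.imwrite(f"pics/{n}0.png",im[:,:,::-1]); print(n,imaging.camera_info(n))
print(imaging.camera_info("wrist"))
E
```

```text
pics
{'clock': 0.0, 'joint_pos': array([-1.35370583e+00,  1.04710570e-01,  9.65282734e-02,  1.56386175e+00,
        3.38209338e-06,  1.35310536e+00]), 'qd': array([ 1.15650927e-03, -7.66810928e-04, -2.07959737e-03,  7.37706321e-04,
        6.37096139e-04,  4.47979145e-05]), 'tau': array([-3.84748755e-04, -5.56927478e+01,  5.03654373e+01,  1.67811272e-02,
       -2.03218015e-04,  1.87277777e-06]), 'position': array([ 0.25267709, -0.54387693,  0.23054818]), 'ee_rot': array([ 1.98138912,  0.4389168 , -1.9813815 ]), 'contact_force': array([ 1.02296221, -0.47907263,  0.88122122]), 'torque': array([-0.00990562,  0.01562832,  0.01558296]), 'gripper_width': 0.08495726329244845}
scene {'K': array([[619.879393  ,   0.        , 313.89685203],
       [  0.        , 619.879393  , 243.94164711],
       [  0.        ,   0.        ,   1.        ]]), 'origin': array([ 1.06119161, -0.46137511,  0.99366091]), 'attitude': array([-2.34003525, -1.00452223,  0.33356947])}
top {'K': array([[511.64116033,   0.        , 332.15224448],
       [  0.        , 511.64116033, 237.0840139 ],
       [  0.        ,   0.        ,   1.        ]]), 'origin': array([0.35574625, 0.01783896, 1.19339644]), 'attitude': array([-2.14882562,  2.11628179, -0.19486498])}
{'K': array([[360.76291999,   0.        , 314.74184793],
       [  0.        , 360.76291999, 238.82888636],
       [  0.        ,   0.        ,   1.        ]]), 'hand_eye': array([[-9.17216397e-04, -2.83527968e-01,  9.58963529e-01,
        -1.41894310e-01],
       [ 9.99999297e-01, -9.81084323e-04,  6.66397509e-04,
         4.74052621e-04],
       [ 7.51881753e-04,  9.58963466e-01,  2.83528669e-01,
        -7.28667172e-02],
       [ 0.00000000e+00,  0.00000000e+00,  0.00000000e+00,
         1.00000000e+00]])}
```

View pics/scene0.png

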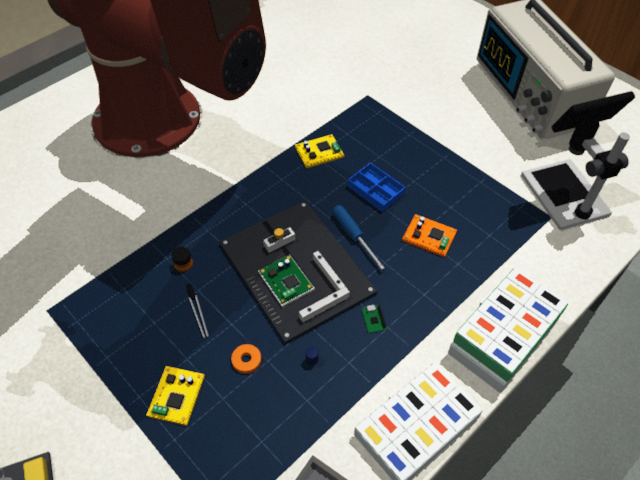

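View pics/top0.png

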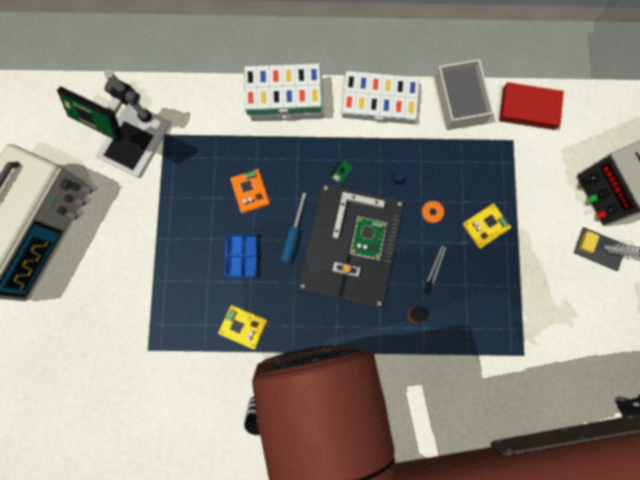

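Both views show the holder. In the top view its bed spans about (300–402, 185–307), with the fixed jaw at about (362,200), the side stop at (340,220), the module at (369,238) and the sliding jaw at (346,268). I'll zoom in to get precise pixels.

```bash
python3 - <<'E'
import cv2
a=cv2.imread("pics/top0.png")[175:315,285:420]; cv2.imwrite("pics/t0z.png",cv2.resize(a,None,fx=4.2,fy=4.2,interpolation=cv2.INTER_CUBIC))
a=cv2.imread("pics/scene0.png")[195:350,210:385]; cv2.imwrite("pics/s0z.png",cv2.resize(a,None,fx=3.8,fy=3.8,interpolation=cv2.INTER_CUBIC))
E
```

```text
(no output)
```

View pics/t0z.png

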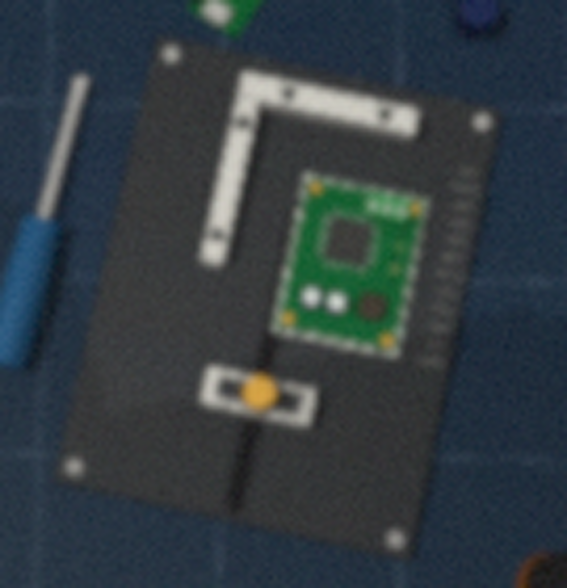

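View pics/s0z.png

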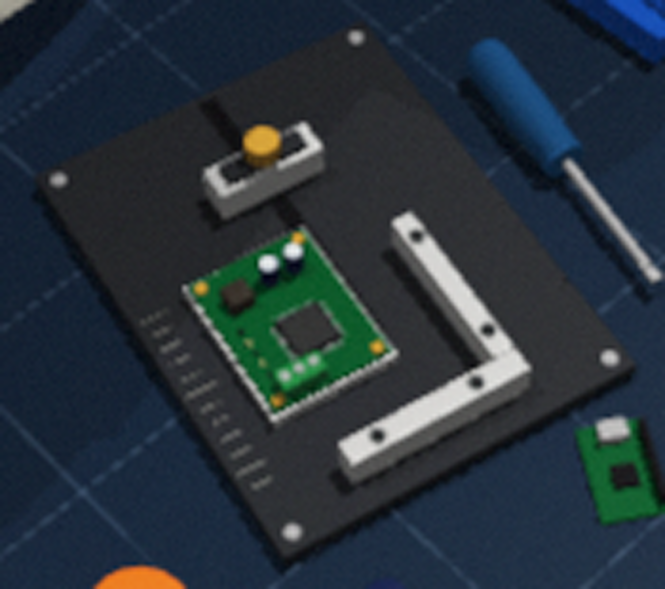

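```bash
cat > h.py <<'E'
import numpy as np
from scipy.spatial.transform import Rotation as R
from scipy.optimize import least_squares
from rig import arm, imaging
CI={n:imaging.camera_info(n) for n in("scene","top")}
def proj(n,P):
    c=CI[n]; p=(np.atleast_2d(P)-c["origin"])@R.from_rotvec(c["attitude"]).as_matrix()
    q=p@c["K"].T; return q[:,:2]/q[:,2:]
def tri(px):
    f=lambda X:np.concatenate([(proj(n,X)[0]-px[n]) for n in px])
    return least_squares(f,[.5,0,.02]).x
def T2(pose,pts):
    x,y,a=pose; c,s=np.cos(a),np.sin(a); p=np.array(pts,float)
    return np.c_[x+c*p[:,0]-s*p[:,1],y+s*p[:,0]+c*p[:,1],p[:,2]]
E
cat > m.py <<'E'
from h import *
tz=lambda u,v:(285+(u+.5)/4.2-.5,175+(v+.5)/4.2-.5)
sz=lambda u,v:(210+(u+.5)/3.8-.5,195+(v+.5)/3.8-.5)
B={k:(np.array(tz(*t)),np.array(sz(*s))) for k,t,s in [
 ('bpp',(162,38),(633,362)),('bpm',(497,112),(285,556)),('bmm',(411,554),(37,180)),('bmp',(60,475),(360,25)),
 ('fo',(239,68),(530,366)),('jfp',(317-0,385),(0,0))] if k!='jfp'}
M={k:(np.array(tz(*t)),np.array(sz(*s))) for k,t,s in [
 ('pp',(303,173),(399,352)),('pm',(429,199),(275,421)),('mm',(398,357),(183,288)),('mp',(271,331),(304,229))]}
for D in(B,M):
  for k,(t,s) in D.items(): print(k,np.round(tri({'top':t,'scene':s})*1000,1))
hp={'bpp':(.13,.1,.012),'bpm':(.13,-.1,.012),'bmm':(-.13,-.1,.012),'bmp':(-.13,.1,.012),'fo':(.114,.047,.032)}
mp={'pp':(.045,.035,.02),'pm':(.045,-.035,.02),'mm':(-.045,-.035,.02),'mp':(-.045,.035,.02)}
def fit(D,pts,only=None):
  def f(p):
    r=[]
    for k,(t,s) in D.items():
      X=T2(p,[pts[k]])
      if only!='scene': r.append(proj('top',X)[0]-t)
      if only!='top': r.append(proj('scene',X)[0]-s)
    return np.concatenate(r)
  o=least_squares(f,[.5,0,0]); return o.x,np.sqrt(np.mean(o.fun**2))
for o in(None,'top','scene'):
  h,e=fit(B,hp,o); m,e2=fit(M,mp,o); d=m[:2]-h[:2];c,s=np.cos(h[2]),np.sin(h[2])
  print(o,'holder',h.round(4),e.round(2),'module',m.round(4),e2.round(2),'rel',np.round([c*d[0]+s*d[1],-s*d[0]+c*d[1],m[2]-h[2]],4))
h,_=fit(B,hp)
# jaw joint
for u in((317,385),(205,365)): pass
for q in(0,.005,.01,.015,.02):
  X=T2(h,[(-.065+q,.03,.032),(-.065+q,-.03,.032),(-.085+q,-.03,.032),(-.085+q,.03,.032),(-.065+q,-.03,.012)])
  print(q,((proj('top',X)-[285,175])*4.2).round().tolist(),((proj('scene',X)-[210,195])*3.8).round().tolist())
E
python3 m.py
```

```text
bpp [695.5  35.6  11.6]
bpm [ 655.5 -156.1    8.1]
bmm [ 406.1 -105.8    9.7]
bmp [445.9  86.4  10.2]
fo [671.4 -10.2  31.5]
pp [615.9 -45.6  18.6]
pm [ 602.8 -115.4   18.3]
mm [513.8 -97.7  17.6]
mp [527.2 -28.3  14.2]
None holder [ 0.5508 -0.0348 -0.2   ] 1.06 module [ 0.5655 -0.0723 -0.1917] 0.5 rel [ 0.0218 -0.0338  0.0083]
top holder [ 0.5505 -0.0346 -0.1997] 1.09 module [ 0.5641 -0.0721 -0.1908] 0.28 rel [ 0.0207 -0.034   0.0089]
scene holder [ 0.551  -0.035  -0.2001] 1.03 module [ 0.5666 -0.0725 -0.1924] 0.33 rel [ 0.0227 -0.0337  0.0077]
0 [[204.0, 385.0], [312.0, 409.0], [304.0, 445.0], [196.0, 421.0], [310.0, 413.0]] [[308.0, 129.0], [206.0, 179.0], [187.0, 152.0], [288.0, 103.0], [209.0, 202.0]]
0.005 [[206.0, 377.0], [314.0, 400.0], [306.0, 436.0], [198.0, 412.0], [311.0, 404.0]] [[313.0, 136.0], [211.0, 186.0], [191.0, 159.0], [293.0, 109.0], [213.0, 209.0]]
0.01 [[208.0, 368.0], [315.0, 391.0], [308.0, 427.0], [200.0, 403.0], [313.0, 395.0]] [[318.0, 142.0], [216.0, 193.0], [196.0, 166.0], [298.0, 116.0], [218.0, 216.0]]
0.015 [[210.0, 359.0], [317.0, 382.0], [310.0, 418.0], [202.0, 394.0], [315.0, 386.0]] [[323.0, 149.0], [220.0, 200.0], [201.0, 172.0], [303.0, 122.0], [223.0, 222.0]]
0.02 [[211.0, 350.0], [319.0, 373.0], [312.0, 409.0], [204.0, 385.0], [317.0, 378.0]] [[328.0, 155.0], [225.0, 206.0], [206.0, 179.0], [308.0, 129.0], [228.0, 229.0]]
```

```bash
cat >> h.py <<'E'
H=np.array([.5508,-.0348,-.2])
def show():
    o=arm.get_obs(); Rm=R.from_rotvec(o["ee_rot"]).as_matrix()
    d=o["position"][:2]-H[:2];c,s=np.cos(H[2]),np.sin(H[2])
    ax=lambda v:np.round(np.degrees(np.arctan2(v[1],v[0])-H[2]),2)
    print('t',round(o["clock"],2),'hold xyz mm',np.round([1e3*(c*d[0]+s*d[1]),1e3*(-s*d[0]+c*d[1]),1e3*o["position"][2]],1),
     'tool x',Rm[:,0].round(3),'y ang in holder',ax(Rm[:,1]),'z ang',ax(Rm[:,2]),'F',
     np.round(R.from_euler('z',-H[2]).apply(o["contact_force"]),1),'w',round(o["gripper_width"]*1e3,1),'j6',o['joint_pos'][5].round(2))
    return o,Rm
def plan(xh,yh,z,yang):
    """target TCP in holder frame (m), yang= desired angle (deg) of tool y in the holder frame"""
    o,Rm=show(); P=T2(H,[(xh,yh,z)])[0]
    v=Rm[:,1]; a=np.arctan2(v[1],v[0])-H[2]
    dw=np.radians(yang)-a; dw=(dw+np.pi)%(2*np.pi)-np.pi
    # turn about tool x (points down): opposite sign of world z
    print('delta_pos',np.round(1e3*Rm.T@(P-o["position"]),1),'roll',round(dw*np.sign(Rm[2,0]),3))
E
python3 -c "
from h import *
plan(.022,-.092,.10,0);plan(.022,-.092,.10,180)"
```

```text
t 0.1 hold xyz mm [-191.  -558.1  230.6] tool x [-0.     0.001 -1.   ] y ang in holder -53.63 z ang -143.63 F [ 0.3 -0.9 -0.2] w 85.0 j6 1.35
delta_pos [ 131.  -248.8 -447.9] roll -0.936
t 0.1 hold xyz mm [-191.  -558.1  230.6] tool x [-0.     0.001 -1.   ] y ang in holder -53.63 z ang -143.63 F [ 0.3 -0.9 -0.2] w 85.0 j6 1.35
delta_pos [ 131.  -248.8 -447.9] roll 2.206
```

Emit:
move_arm:
  rows:
    - {"gripper": 50,"delta_pos": [70,-249,-448],"roll": -0.936}
    - {"gripper": 50,"delta_pos": [70,-249,-448],"roll": -0.936}
    - {"gripper": 50,"delta_pos": [70,-249,-448],"roll": -0.936}
    - {"gripper": 50,"delta_pos": [70,-249,-448],"roll": -0.936}
    - {"gripper": 50,"delta_pos": [70,-249,-448],"roll": -0.936}
    - {"gripper": 50,"delta_pos": [70,-249,-448],"roll": -0.936}
    - {"gripper": 50,"delta_pos": [70,-249,-448],"roll": -0.936}
    - {"gripper": 50,"delta_pos": [70,-249,-448],"roll": -0.936}
    - {"gripper": 50,"delta_pos": [70,-249,-448],"roll": -0.936}
    - {"gripper": 50,"delta_pos": [131,-249,-448],"roll": -0.936}

```text
clock: 1.35
position: [0.5577, -0.1296, 0.1035]
ee_rot: [1.355, 1.102, -1.348]
contact_force: [0.3, -1.1, -0.6]
gripper_width: 0.0499
```

```bash
python3 -c "
from h import *
import cv2
plan(.022,-.092,.05,0)
for n in ('top','scene','wrist'): cv2.imwrite(f'pics/{n}1.png',imaging.read_camera(n)[:,:,::-1])"
```

```text
t 1.35 hold xyz mm [ 25.6 -91.6 103.5] tool x [ 0.007 -0.003 -1.   ] y ang in holder 0.13 z ang -89.87 F [ 0.5 -1.  -0.6] w 49.9 j6 1.31
delta_pos [53.5 -4.   0.4] roll 0.002
```

View pics/wrist1.png

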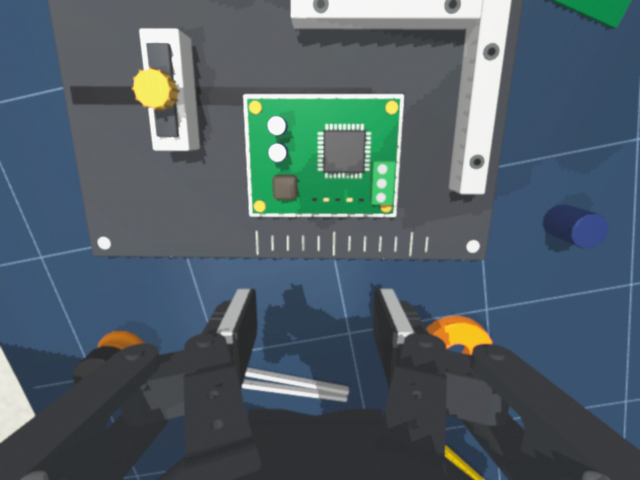

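View pics/scene1.png

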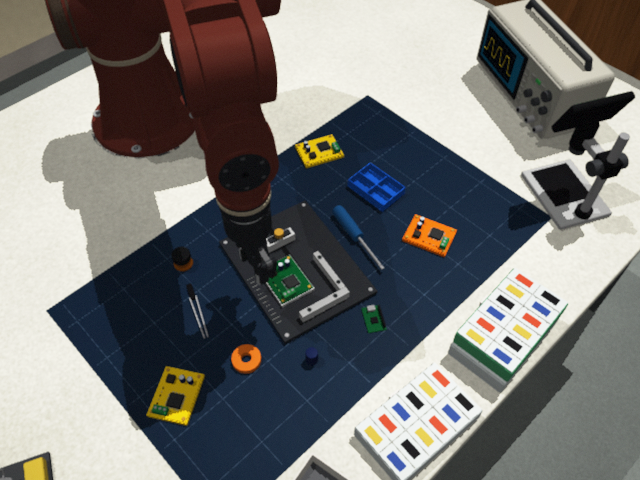

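The wrist view shows the module corners at (244,94), (403,94), (397,217) and (249,217). The bed's near corners are at (95,258) and (486,261). I'll use this as a third measurement.

```bash
cat >> h.py <<'E'
WC=imaging.camera_info("wrist")
def wcam(o):
    Rm=R.from_rotvec(o["ee_rot"]).as_matrix(); E=WC["hand_eye"]; return Rm@E[:3,:3], o["position"]+Rm@E[:3,3]
def wray(o,uv,z):
    Rc,t=wcam(o); d=Rc@np.linalg.solve(WC["K"],[uv[0],uv[1],1]); return t+d*(z-t[2])/d[2]
def toH(P):
    d=P[:2]-H[:2];c,s=np.cos(H[2]),np.sin(H[2]); return np.round(1e3*np.array([c*d[0]+s*d[1],-s*d[0]+c*d[1]]),1)
E
python3 -c "
from h import *
o=arm.get_obs()
for n,uv,z in [('mp',(244,94),.02),('pp',(403,94),.02),('pm',(397.5,217),.02),('mm',(249,217),.02),('bmm',(95,258),.012),('bpm',(486,261),.012),('fj inner -y end top',(452,192),.032),('fj out -y',(485,192),.032),('stop -x end inner top',(292,18),.032),('jaw front -y top',(189,150),.032),('jaw front +y',(179,30),.032),('jaw rear -y',(154,150),.032)]: print(n,toH(wray(o,uv,z)))"
```

```text
mp [-20.4   1.4]
pp [69.7  1.3]
pm [ 71.1 -70. ]
mm [-21.3 -70. ]
bmm [-127.5 -100. ]
bpm [ 133.8 -101.9]
fj inner -y end top [ 98.7 -52.5]
fj out -y [117.7 -52.5]
stop -x end inner top [ 8.3 36.2]
jaw front -y top [-50.6 -28.9]
jaw front +y [-49.8  30.9]
jaw rear -y [-70.2 -28.9]
```

The wrist measurement agrees with the other two to within 2–3 mm, so I'll descend beside the module.

Emit:
move_arm:
  rows:
    - {"gripper": 50,"delta_pos": [45,-3,1],"roll": 0}
    - {"gripper": 50,"delta_pos": [70,-3,1],"roll": 0}
    - {"gripper": 50,"delta_pos": [80,-3,1],"roll": 0}
    - {"gripper": 50,"delta_pos": [87,-3,1],"roll": 0}
    - {"gripper": 50,"delta_pos": [87,-3,1],"roll": 0}

```text
clock: 2.12
position: [0.5484, -0.129, 0.0113]
ee_rot: [1.355, 1.114, -1.358]
contact_force: [0.4, 0.7, 0.3]
gripper_width: 0.0498
```

```bash
python3 -c "
from h import *
import cv2
plan(.022,-.046,.016,0)
for n in ('wrist',): cv2.imwrite(f'pics/{n}2.png',imaging.read_camera(n)[:,:,::-1])"
```

```text
t 2.12 hold xyz mm [ 16.4 -92.8  11.3] tool x [-0.005  0.003 -1.   ] y ang in holder -0.04 z ang -90.04 F [0.3 0.8 0.3] w 49.8 j6 1.31
delta_pos [ -4.6   5.6 -46.8] roll -0.001
```

View pics/wrist2.png

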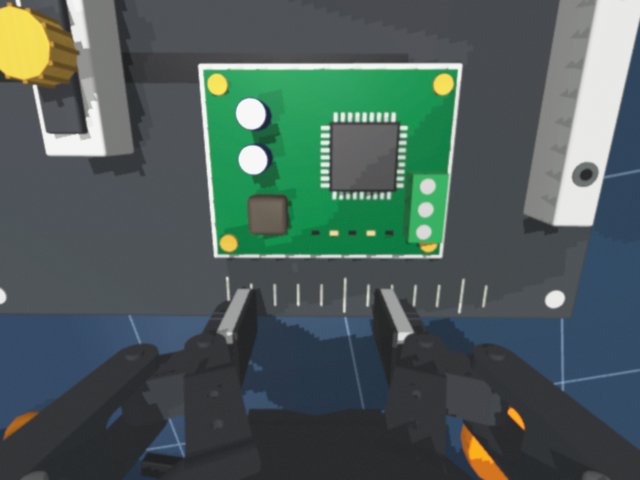

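Emit:
move_arm:
  rows:
    - {"gripper": 50,"delta_pos": [0,4,0],"roll": 0}
    - {"gripper": 50,"delta_pos": [1,6,0],"roll": 0}
    - {"gripper": 50,"delta_pos": [3,6,0],"roll": 0}
    - {"gripper": 50,"delta_pos": [3,6,0],"roll": 0}

```text
clock: 2.68
position: [0.5549, -0.1303, 0.0091]
ee_rot: [1.355, 1.112, -1.357]
contact_force: [-1.3, -0.3, 5.7]
gripper_width: 0.0497
```

```bash
python3 -c "
from h import *
show()"
```

```text
t 2.67 hold xyz mm [ 23.  -92.8   9.1] tool x [-0.004  0.003 -1.   ] y ang in holder -0.02 z ang -90.02 F [-1.2 -0.6  5.7] w 49.7 j6 1.31
```

The tips touch the bed at TCP z of about 9 mm (5.7 N). I'll lift 2 mm and push along the holder's +y.

Emit:
move_arm:
  rows:
    - {"gripper": 50,"delta_pos": [-2,0,0],"roll": 0}
    - {"gripper": 50,"delta_pos": [-2,0,-4],"roll": 0}
    - {"gripper": 50,"delta_pos": [-2,0,-8],"roll": 0}
    - {"gripper": 50,"delta_pos": [-2,0,-11],"roll": 0}
    - {"gripper": 50,"delta_pos": [-2,0,-14],"roll": 0}
    - {"gripper": 50,"delta_pos": [-2,0,-17],"roll": 0}
    - {"gripper": 50,"delta_pos": [-2,0,-20],"roll": 0}
    - {"gripper": 50,"delta_pos": [-2,0,-23],"roll": 0}
    - {"gripper": 50,"delta_pos": [-2,0,-26],"roll": 0}
    - {"gripper": 50,"delta_pos": [-2,0,-26],"roll": 0}

```text
clock: 3.92
position: [0.5602, -0.1045, 0.0112]
ee_rot: [1.355, 1.113, -1.357]
contact_force: [-0.4, 0.4, 0.3]
gripper_width: 0.0498
```

```bash
python3 -c "
from h import *
import cv2
plan(.022,-.046,.011,0)
for n in ('wrist',): cv2.imwrite(f'pics/{n}3.png',imaging.read_camera(n)[:,:,::-1])"
```

```text
t 3.92 hold xyz mm [ 23.1 -66.5  11.2] tool x [-0.004  0.003 -1.   ] y ang in holder -0.0 z ang -90.0 F [-0.4  0.3  0.3] w 49.8 j6 1.36
delta_pos [  0.3  -1.1 -20.5] roll -0.0
```

View pics/wrist3.png

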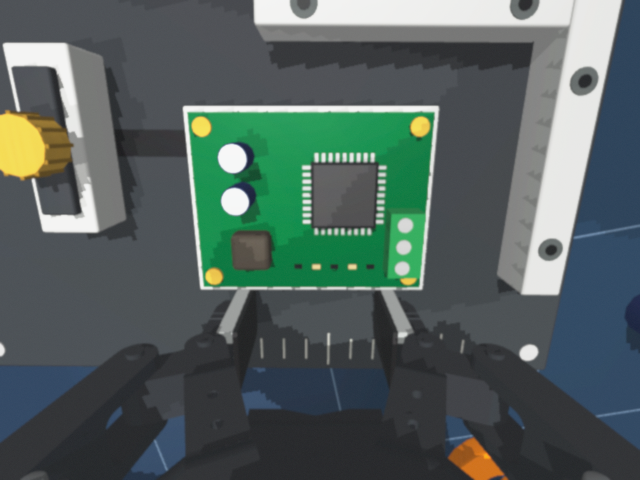

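The fingers are on the near edge (y≈290 px) and the module is following squarely. There is a gap to the stop from rows 40 to 107. I'll keep pushing.

Emit:
move_arm:
  rows:
    - {"gripper": 50,"delta_pos": [0,0,-3],"roll": 0}
    - {"gripper": 50,"delta_pos": [0,0,-6],"roll": 0}
    - {"gripper": 50,"delta_pos": [0,0,-9],"roll": 0}
    - {"gripper": 50,"delta_pos": [0,0,-12],"roll": 0}
    - {"gripper": 50,"delta_pos": [0,0,-14],"roll": 0}
    - {"gripper": 50,"delta_pos": [0,0,-16],"roll": 0}
    - {"gripper": 50,"delta_pos": [0,0,-17],"roll": 0}
    - {"gripper": 50,"delta_pos": [0,0,-17],"roll": 0}

```text
clock: 4.97
position: [0.5636, -0.0879, 0.0113]
ee_rot: [1.355, 1.113, -1.357]
contact_force: [-0.4, 0.6, 0.6]
gripper_width: 0.0498
```

```bash
python3 -c "
from h import *
import cv2
plan(.022,-.046,.011,0)
for n in ('wrist',): cv2.imwrite(f'pics/{n}4.png',imaging.read_camera(n)[:,:,::-1])"
```

```text
t 4.97 hold xyz mm [ 23.1 -49.4  11.3] tool x [-0.004  0.003 -1.   ] y ang in holder 0.0 z ang -90.0 F [-0.5  0.5  0.6] w 49.8 j6 1.39
delta_pos [ 0.3 -1.1 -3.4] roll 0.0
```

View pics/wrist4.png

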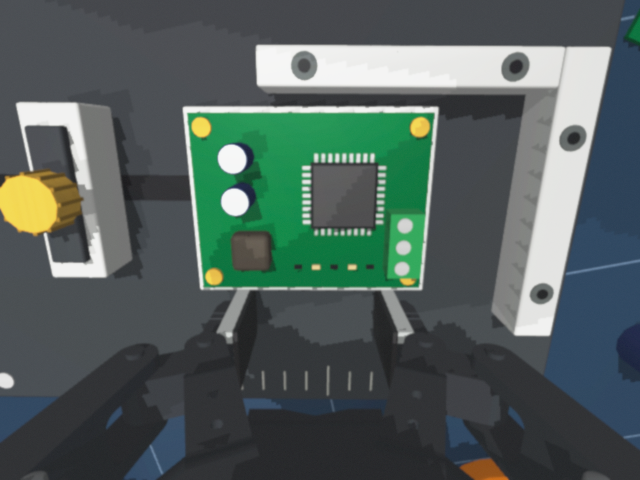

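There is still a gap above the board (rows 95–107, about 3–4 mm). I'll creep in from here.

Emit:
move_arm:
  rows:
    - {"gripper": 50,"delta_pos": [0,0,-1],"roll": 0}
    - {"gripper": 50,"delta_pos": [0,0,-2],"roll": 0}
    - {"gripper": 50,"delta_pos": [0,0,-3],"roll": 0}
    - {"gripper": 50,"delta_pos": [0,0,-3.5],"roll": 0}
    - {"gripper": 50,"delta_pos": [0,0,-4],"roll": 0}

```text
clock: 5.65
position: [0.5644, -0.0839, 0.0113]
ee_rot: [1.355, 1.113, -1.357]
contact_force: [-0.3, -2.0, 0.2]
gripper_width: 0.0501
```

```bash
python3 -c "
from h import *
show()"
```

```text
t 5.65 hold xyz mm [ 23.1 -45.4  11.3] tool x [-0.004  0.003 -1.   ] y ang in holder 0.0 z ang -90.0 F [ 0.1 -2.   0.2] w 50.1 j6 1.39
```

Emit:
move_arm:
  rows:
    - {"gripper": 50,"delta_pos": [0,0,-0.7],"roll": 0}
    - {"gripper": 50,"delta_pos": [0,0,-1.4],"roll": 0}
    - {"gripper": 50,"delta_pos": [0,0,-1.4],"roll": 0}

```text
clock: 6.02
position: [0.5646, -0.083, 0.0113]
ee_rot: [1.355, 1.112, -1.358]
contact_force: [-1.3, -3.4, 0.2]
gripper_width: 0.0499
```

```bash
python3 -c "
from h import *
import cv2
show()
for n in ('wrist',): cv2.imwrite(f'pics/{n}5.png',imaging.read_camera(n)[:,:,::-1])"
```

```text
t 6.03 hold xyz mm [ 23.1 -44.5  11.3] tool x [-0.004  0.002 -1.   ] y ang in holder -0.02 z ang -90.02 F [-0.6 -3.6  0.2] w 49.9 j6 1.4
```

View pics/wrist5.png

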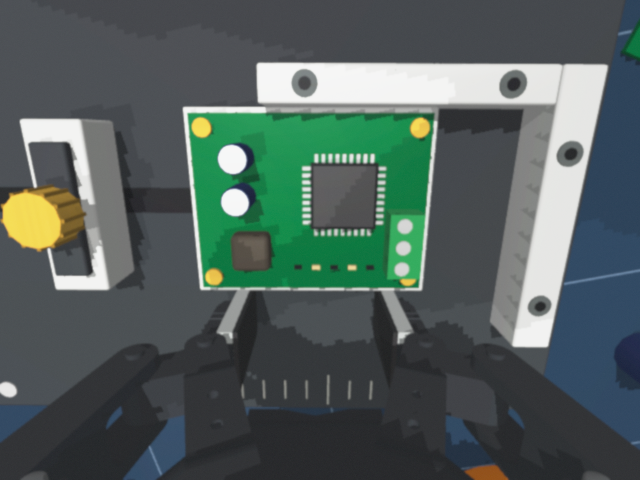

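The board's far edge is now flush under the stop and the contact force is 3.6 N. I'll retreat and move behind the sliding jaw.

Emit:
move_arm:
  rows:
    - {"gripper": 50,"delta_pos": [0,0,8],"roll": 0}
    - {"gripper": 50,"delta_pos": [0,0,15],"roll": 0}
    - {"gripper": 50,"delta_pos": [-40,0,15],"roll": 0}
    - {"gripper": 50,"delta_pos": [-80,0,15],"roll": 0}
    - {"gripper": 0,"delta_pos": [-100,0,15],"roll": 0}

```text
clock: 6.7
position: [0.5629, -0.0985, 0.1136]
ee_rot: [1.356, 1.11, -1.356]
contact_force: [0.9, 0.4, -0.7]
gripper_width: 0.0331
```

```bash
python3 -c "
from h import *
import cv2
plan(-.102,0,.08,-90)
plan(-.102,0,.08,90)
for n in ('wrist','top'): cv2.imwrite(f'pics/{n}6.png',imaging.read_camera(n)[:,:,::-1])"
```

```text
t 6.7 hold xyz mm [ 24.6 -60.1 113.6] tool x [-0.001  0.002 -1.   ] y ang in holder -0.03 z ang -90.03 F [ 0.8  0.6 -0.7] w 33.1 j6 1.37
delta_pos [  33.9 -126.5  -59.9] roll 1.57
t 6.7 hold xyz mm [ 24.6 -60.1 113.6] tool x [-0.001  0.002 -1.   ] y ang in holder -0.03 z ang -90.03 F [ 0.8  0.6 -0.7] w 33.1 j6 1.37
delta_pos [  33.9 -126.5  -59.9] roll -1.571
```

View pics/wrist6.png

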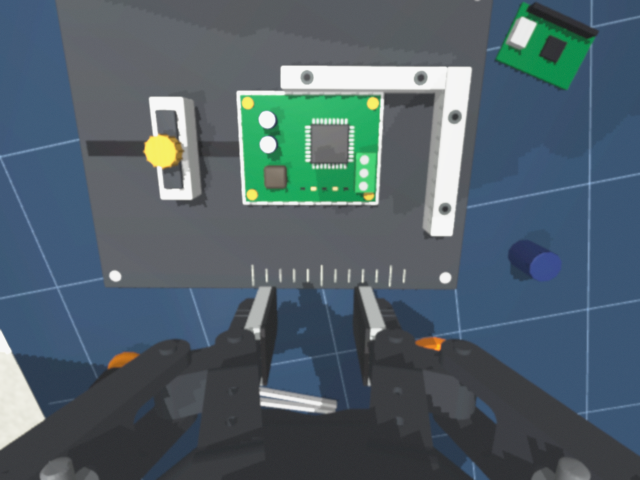

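Emit:
move_arm:
  rows:
    - {"gripper": 0,"delta_pos": [20,-40,-20],"roll": -0.18}
    - {"gripper": 0,"delta_pos": [20,-80,-40],"roll": -0.36}
    - {"gripper": 0,"delta_pos": [20,-126,-60],"roll": -0.54}
    - {"gripper": 0,"delta_pos": [20,-126,-60],"roll": -0.72}
    - {"gripper": 0,"delta_pos": [20,-126,-60],"roll": -0.9}
    - {"gripper": 0,"delta_pos": [20,-126,-60],"roll": -1.08}
    - {"gripper": 0,"delta_pos": [20,-126,-60],"roll": -1.26}
    - {"gripper": 0,"delta_pos": [20,-126,-60],"roll": -1.44}
    - {"gripper": 0,"delta_pos": [20,-126,-60],"roll": -1.571}
    - {"gripper": 0,"delta_pos": [20,-126,-60],"roll": -1.571}

```text
clock: 8.05
position: [0.4509, -0.0144, 0.0918]
ee_rot: [0.159, 1.568, -0.157]
contact_force: [-0.0, 0.2, -0.1]
gripper_width: 0.0001
```

```bash
python3 -c "
from h import *
import cv2
plan(-.102,0,.021,90)
for n in ('wrist','top','scene'): cv2.imwrite(f'pics/{n}7.png',imaging.read_camera(n)[:,:,::-1])"
```

```text
t 8.05 hold xyz mm [-1.02e+02  1.00e-01  9.18e+01] tool x [-0.003  0.002 -1.   ] y ang in holder 89.93 z ang -0.07 F [-0.1  0.2 -0.1] w 0.1 j6 -0.12
delta_pos [70.8 -0.2  0.2] roll -0.001
```

View pics/wrist7.png

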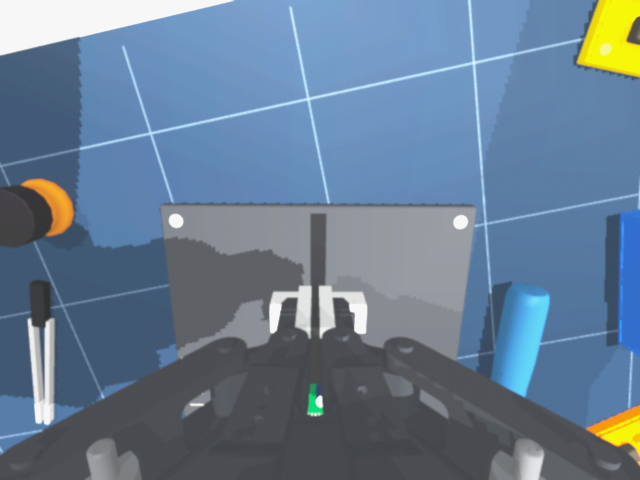

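View pics/scene7.png

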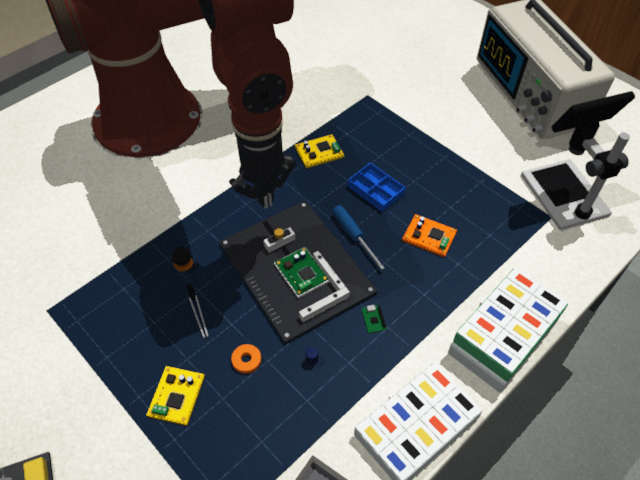

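The fingers line up with the jaw's centre (column ~318) and the bed behind it is clear. I'll descend.

Emit:
move_arm:
  rows:
    - {"gripper": 0,"delta_pos": [40,0,0],"roll": 0}
    - {"gripper": 0,"delta_pos": [60,0,0],"roll": 0}
    - {"gripper": 0,"delta_pos": [68,0,0],"roll": 0}
    - {"gripper": 0,"delta_pos": [70,0,0],"roll": 0}
    - {"gripper": 0,"delta_pos": [70,0,3],"roll": 0}
    - {"gripper": 0,"delta_pos": [70,0,8],"roll": 0}
    - {"gripper": 0,"delta_pos": [70,0,13],"roll": 0}
    - {"gripper": 0,"delta_pos": [70,0,18],"roll": 0}
    - {"gripper": 0,"delta_pos": [70,0,23],"roll": 0}

```text
clock: 9.32
position: [0.4737, -0.0191, 0.0226]
ee_rot: [0.161, 1.568, -0.158]
contact_force: [-3.1, 0.6, 2.2]
gripper_width: 0.0001
```

```bash
python3 -c "
from h import *
plan(-.021,0,.021,90)"
```

```text
t 9.32 hold xyz mm [-78.7   0.1  22.6] tool x [-0.003  0.002 -1.   ] y ang in holder 89.83 z ang -0.17 F [-3.2 -0.1  2.2] w 0.1 j6 -0.11
delta_pos [ 1.5  0.1 57.7] roll -0.003
```

Emit:
move_arm:
  rows:
    - {"gripper": 0,"delta_pos": [1,0,4],"roll": 0}
    - {"gripper": 0,"delta_pos": [1,0,8],"roll": 0}
    - {"gripper": 0,"delta_pos": [1,0,12],"roll": 0}
    - {"gripper": 0,"delta_pos": [1,0,16],"roll": 0}
    - {"gripper": 0,"delta_pos": [1,0,20],"roll": 0}
    - {"gripper": 0,"delta_pos": [1,0,24],"roll": 0}
    - {"gripper": 0,"delta_pos": [1,0,27],"roll": 0}
    - {"gripper": 0,"delta_pos": [1,0,30],"roll": 0}
    - {"gripper": 0,"delta_pos": [1,0,33],"roll": 0}
    - {"gripper": 0,"delta_pos": [1,0,36],"roll": 0}

```text
clock: 10.58
position: [0.509, -0.0264, 0.0214]
ee_rot: [0.161, 1.568, -0.158]
contact_force: [-3.9, -0.9, -0.8]
gripper_width: -0.0003
```

```bash
python3 -c "
from h import *
import cv2
plan(-.021,0,.021,90)
for n in ('scene',): cv2.imwrite(f'pics/{n}8.png',cv2.resize(imaging.read_camera(n)[195:350,210:385,::-1],None,fx=3.8,fy=3.8,interpolation=2))"
```

```text
t 10.57 hold xyz mm [-42.6  -0.   21.4] tool x [-0.003  0.002 -1.   ] y ang in holder 89.83 z ang -0.17 F [-3.7 -1.7 -0.8] w -0.3 j6 -0.11
delta_pos [ 0.3  0.1 21.6] roll -0.003
```

View pics/scene8.png

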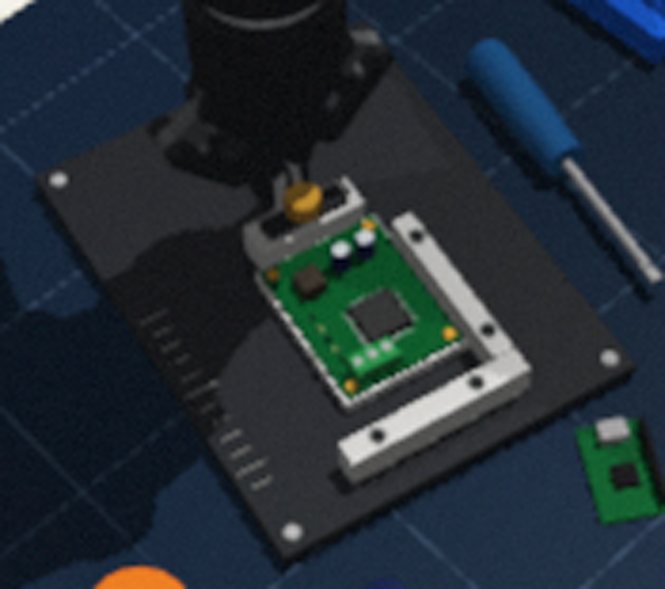

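The jaw now touches the module's rear edge and the module is still square against the stop. There is about 20 mm left to the fixed jaw.

Emit:
move_arm:
  rows:
    - {"gripper": 0,"delta_pos": [0,0,3],"roll": 0}
    - {"gripper": 0,"delta_pos": [0,0,6],"roll": 0}
    - {"gripper": 0,"delta_pos": [0,0,9],"roll": 0}
    - {"gripper": 0,"delta_pos": [0,0,12],"roll": 0}
    - {"gripper": 0,"delta_pos": [0,0,14],"roll": 0}
    - {"gripper": 0,"delta_pos": [0,0,16],"roll": 0}
    - {"gripper": 0,"delta_pos": [0,0,18],"roll": 0}
    - {"gripper": 0,"delta_pos": [0,0,19],"roll": 0}

```text
clock: 11.62
position: [0.5281, -0.0303, 0.0214]
ee_rot: [0.161, 1.567, -0.158]
contact_force: [-5.8, -0.5, 1.1]
gripper_width: -0.0001
```

```bash
python3 -c "
from h import *
import cv2
plan(-.021,0,.021,90)
for n in ('scene',): cv2.imwrite(f'pics/{n}9.png',cv2.resize(imaging.read_camera(n)[195:350,210:385,::-1],None,fx=3.8,fy=3.8,interpolation=2))"
```

```text
t 11.62 hold xyz mm [-23.1  -0.1  21.4] tool x [-0.002  0.002 -1.   ] y ang in holder 89.83 z ang -0.17 F [-5.6 -1.6  1.1] w -0.1 j6 -0.1
delta_pos [0.4 0.1 2.1] roll -0.003
```

View pics/scene9.png

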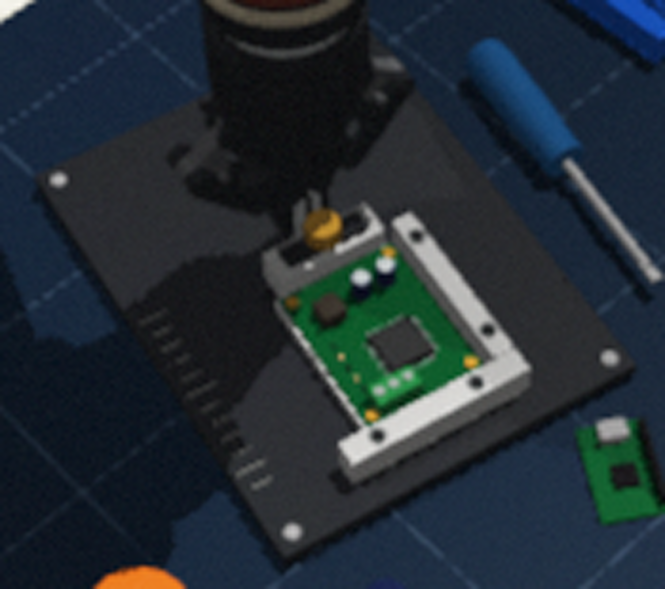

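Emit:
move_arm:
  rows:
    - {"gripper": 0,"delta_pos": [0,0,1],"roll": 0}
    - {"gripper": 0,"delta_pos": [0,0,2],"roll": 0}
    - {"gripper": 0,"delta_pos": [0,0,3],"roll": 0}
    - {"gripper": 0,"delta_pos": [0,0,3],"roll": 0}

```text
clock: 12.18
position: [0.5299, -0.0307, 0.0214]
ee_rot: [0.161, 1.57, -0.158]
contact_force: [-11.1, 0.4, 6.7]
gripper_width: 0.0002
```

```bash
python3 -c "
from h import *
show()"
```

```text
t 12.18 hold xyz mm [-21.3  -0.1  21.4] tool x [-0.005  0.002 -1.   ] y ang in holder 89.83 z ang -0.17 F [-10.9  -1.8   6.7] w 0.2 j6 -0.1
```

Emit:
move_arm:
  rows:
    - {"gripper": 0,"delta_pos": [0,0,1.5],"roll": 0}
    - {"gripper": 0,"delta_pos": [0,0,3],"roll": 0}
    - {"gripper": 0,"delta_pos": [0,0,3],"roll": 0}

```text
clock: 12.55
position: [0.53, -0.0307, 0.0213]
ee_rot: [0.161, 1.576, -0.158]
contact_force: [-22.0, 0.7, 14.3]
gripper_width: -0.0
```

```bash
python3 -c "
from h import *
show()"
```

```text
t 12.55 hold xyz mm [-21.2  -0.1  21.3] tool x [-0.011  0.003 -1.   ] y ang in holder 89.84 z ang -0.16 F [-21.7  -3.7  14.3] w -0.0 j6 -0.1
```

That is a hard stop: 22 N with no further movement, at TCP x = −21 mm as predicted. I'll back off, raise and inspect.

Emit:
move_arm:
  rows:
    - {"gripper": 0,"delta_pos": [0,0,-5],"roll": 0}
    - {"gripper": 0,"delta_pos": [0,0,-15],"roll": 0}
    - {"gripper": 0,"delta_pos": [-30,0,-25],"roll": 0}
    - {"gripper": 0,"delta_pos": [-90,0,-30],"roll": 0}
    - {"gripper": 0,"delta_pos": [-140,0,-60],"roll": 0}
    - {"gripper": 0,"delta_pos": [-140,0,-80],"roll": 0}

```text
clock: 13.3
position: [0.4548, -0.0154, 0.1669]
ee_rot: [0.159, 1.568, -0.159]
contact_force: [0.4, -0.6, -0.6]
gripper_width: 0.0004
```

```bash
python3 -c "
from h import *
import cv2
plan(.055,-.120,.13,0)
for n in ('scene','top'):
  im=imaging.read_camera(n)[:,:,::-1]
  im=im[195:350,210:385] if n=='scene' else im[175:315,285:420]
  cv2.imwrite(f'pics/{n}10.png',cv2.resize(im,None,fx=3.8 if n=='scene' else 4.2,fy=3.8 if n=='scene' else 4.2,interpolation=2))"
```

```text
t 13.3 hold xyz mm [-9.800e+01 -1.000e-01  1.669e+02] tool x [-0.003  0.    -1.   ] y ang in holder 89.85 z ang -0.15 F [ 0.5 -0.5 -0.6] w 0.4 j6 -0.12
delta_pos [  36.5 -119.5  153.4] roll 1.568
```

View pics/scene10.png

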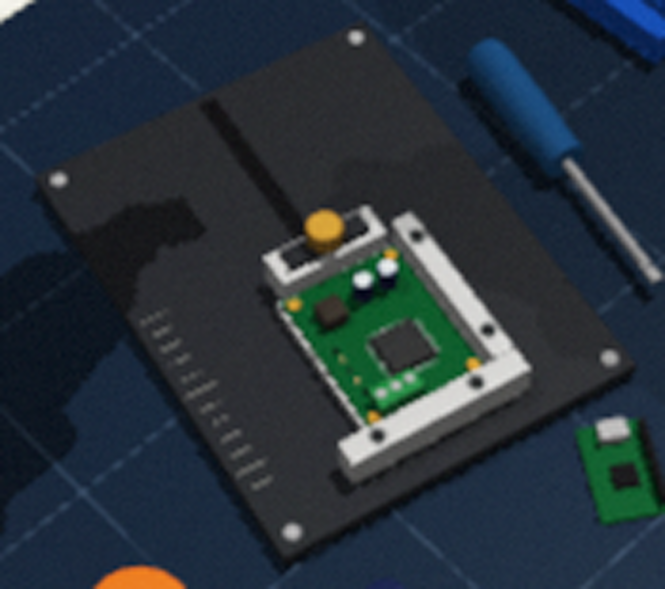

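View pics/top10.png

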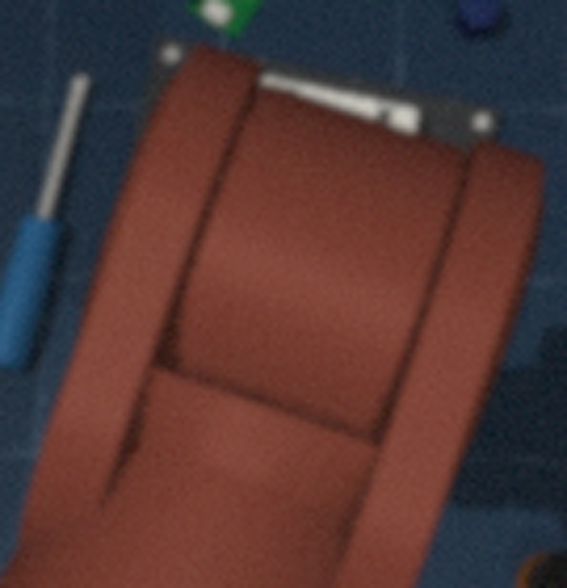

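The scene view shows all three sides closed. I'll use the sharper wrist view from the −y side to check y and squareness.

Emit:
move_arm:
  rows:
    - {"gripper": 25,"delta_pos": [0,-40,20],"roll": 0.18}
    - {"gripper": 50,"delta_pos": [0,-80,50],"roll": 0.36}
    - {"gripper": 50,"delta_pos": [0,-110,90],"roll": 0.54}
    - {"gripper": 50,"delta_pos": [0,-110,140],"roll": 0.72}
    - {"gripper": 50,"delta_pos": [30,-110,150],"roll": 0.9}
    - {"gripper": 50,"delta_pos": [60,-110,150],"roll": 1.08}
    - {"gripper": 50,"delta_pos": [60,-110,150],"roll": 1.26}
    - {"gripper": 50,"delta_pos": [60,-110,150],"roll": 1.44}
    - {"gripper": 50,"delta_pos": [60,-110,150],"roll": 1.568}
    - {"gripper": 50,"delta_pos": [60,-110,150],"roll": 1.568}

```text
clock: 14.65
position: [0.5774, -0.1526, 0.1013]
ee_rot: [1.351, 1.116, -1.36]
contact_force: [0.2, 0.2, 0.1]
gripper_width: 0.0496
```

```bash
python3 -c "
from h import *
import cv2
plan(.055,-.075,.011,0)
cv2.imwrite(f'pics/wrist11.png',imaging.read_camera('wrist')[:,:,::-1])"
```

```text
t 14.65 hold xyz mm [  49.5 -110.1  101.3] tool x [-0.008  0.002 -1.   ] y ang in holder 0.06 z ang -89.94 F [0.1 0.2 0.1] w 49.6 j6 1.29
delta_pos [ 90.2   6.3 -35.1] roll 0.001
```

View pics/wrist11.png

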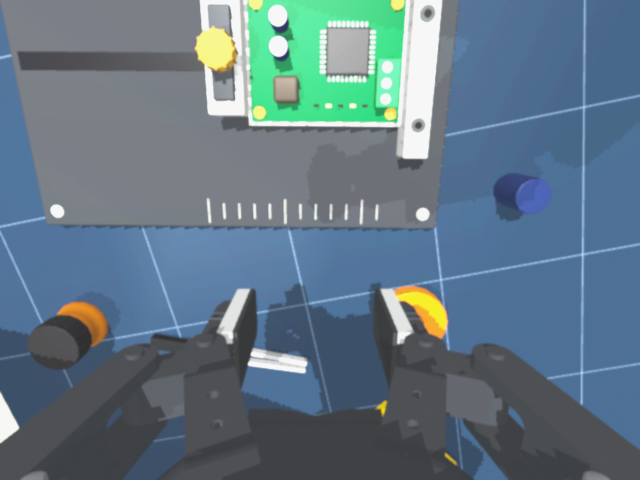

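Emit:
move_arm:
  rows:
    - {"gripper": 50,"delta_pos": [-10,5,-20],"roll": 0}
    - {"gripper": 50,"delta_pos": [-10,5,-40],"roll": 0}
    - {"gripper": 50,"delta_pos": [-10,5,-40],"roll": 0}
    - {"gripper": 50,"delta_pos": [-10,5,-40],"roll": 0}

```text
clock: 15.2
position: [0.5902, -0.1139, 0.1113]
ee_rot: [1.349, 1.117, -1.358]
contact_force: [-0.8, -0.5, 0.2]
gripper_width: 0.0496
```

```bash
python3 -c "
from h import *
import cv2
show()
im=imaging.read_camera('wrist')[:,:,::-1]
cv2.imwrite('pics/wrist12.png',im)
cv2.imwrite('pics/wrist12z.png',cv2.resize(im[60:260,180:460],None,fx=2.8,fy=2.8,interpolation=2))"
```

```text
t 15.2 hold xyz mm [ 54.4 -69.6 111.3] tool x [-0.008  0.002 -1.   ] y ang in holder 0.24 z ang -89.76 F [-0.7 -0.6  0.2] w 49.6 j6 1.36
```

View pics/wrist12z.png

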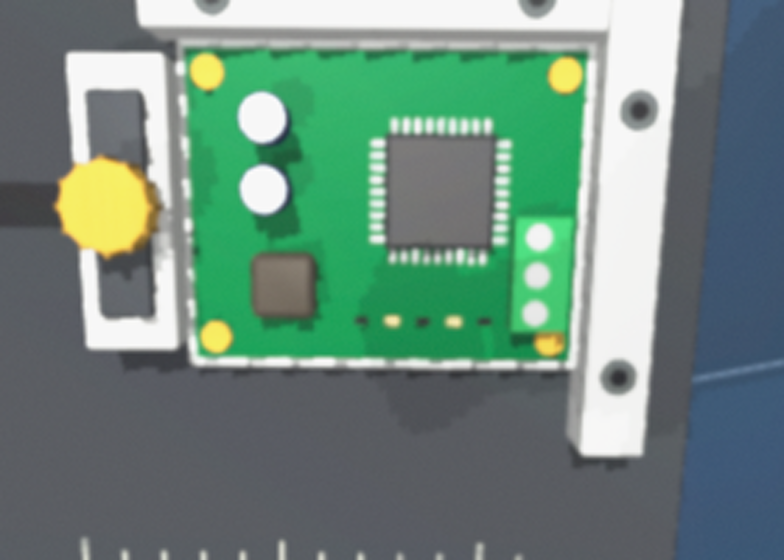

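```bash
python3 -c "
from h import *
o=arm.get_obs()
g=lambda u,v:(180+(u+.5)/2.8-.5,60+(v+.5)/2.8-.5)
for n,uv,z in [('mm',(191,366),.02),('pm',(573,369),.02),('mp',(178,42),.02),('jaw front -y top',(180,349),.032),('jaw front +y',(164,53),.032),('jaw rear -y',(90,349),.032),('fj in -y',(580,456),.032),('fj out',(643,456),.032),('stop end in',(140,26),.032),('stop in right',(606,27),.032),('corner fj in/top',(608,27),.032)]: print(n,toH(wray(o,g(*uv),z)))"
```

```text
mm [ 11.  -34.3]
pm [ 99.5 -34.7]
mp [11.7 34.7]
jaw front -y top [ 11.1 -28.7]
jaw front +y [11. 31.]
jaw rear -y [ -8.7 -28.8]
fj in -y [100.  -52.4]
fj out [114.1 -52.3]
stop end in [ 6.5 36. ]
stop in right [99.9 36. ]
corner fj in/top [100.3  36. ]
```

From the references (stop face reads 36 instead of 35, jaw ends offset by +1), the module sits at y ≈ −0.5 to −1 mm and is square to about 0.3°. One gentle confirming push along +y, with force feedback, will check that it is flush.

Emit:
move_arm:
  rows:
    - {"gripper": 40,"delta_pos": [40,-1,0],"roll": 0.004}
    - {"gripper": 40,"delta_pos": [75,-1,2],"roll": 0.004}
    - {"gripper": 40,"delta_pos": [92,-1,2],"roll": 0.004}
    - {"gripper": 40,"delta_pos": [98,-1,2],"roll": 0.004}
    - {"gripper": 40,"delta_pos": [99,-1,2],"roll": 0.004}
    - {"gripper": 40,"delta_pos": [99,-1,2],"roll": 0.004}

```text
clock: 16.0
position: [0.5888, -0.1161, 0.0136]
ee_rot: [1.353, 1.113, -1.36]
contact_force: [-0.1, 0.4, -0.1]
gripper_width: 0.0403
```

```bash
python3 -c "
from h import *
plan(.053,-.048,.011,0)"
```

```text
t 16.0 hold xyz mm [ 53.4 -72.2  13.6] tool x [-0.007  0.001 -1.   ] y ang in holder -0.02 z ang -90.02 F [-0.2  0.4 -0.1] w 40.3 j6 1.36
delta_pos [  2.6  -0.4 -24.2] roll -0.0
```

Emit:
move_arm:
  rows:
    - {"gripper": 40,"delta_pos": [2,0,-5],"roll": 0}
    - {"gripper": 40,"delta_pos": [2,0,-11],"roll": 0}
    - {"gripper": 40,"delta_pos": [2,0,-17],"roll": 0}
    - {"gripper": 40,"delta_pos": [2,0,-21],"roll": 0}
    - {"gripper": 40,"delta_pos": [2,0,-23],"roll": 0}
    - {"gripper": 40,"delta_pos": [2,0,-25],"roll": 0}
    - {"gripper": 40,"delta_pos": [2,0,-26],"roll": 0}
    - {"gripper": 40,"delta_pos": [2,0,-27],"roll": 0}

```text
clock: 17.0
position: [0.5942, -0.0897, 0.0116]
ee_rot: [1.353, 1.113, -1.36]
contact_force: [1.1, -0.6, -0.4]
gripper_width: 0.0402
```

```bash
python3 -c "
from h import *
show()"
```

```text
t 17.0 hold xyz mm [ 53.4 -45.2  11.6] tool x [-0.007  0.001 -1.   ] y ang in holder -0.03 z ang -90.03 F [ 1.2 -0.3 -0.4] w 40.2 j6 1.4
```

Emit:
move_arm:
  rows:
    - {"gripper": 40,"delta_pos": [0,0,-0.5],"roll": 0}
    - {"gripper": 40,"delta_pos": [0,0,-1],"roll": 0}
    - {"gripper": 40,"delta_pos": [0,0,-1.5],"roll": 0}
    - {"gripper": 40,"delta_pos": [0,0,-2],"roll": 0}
    - {"gripper": 40,"delta_pos": [0,0,-2],"roll": 0}

```text
clock: 17.62
position: [0.5943, -0.0891, 0.0116]
ee_rot: [1.352, 1.111, -1.362]
contact_force: [-2.9, -8.5, 0.0]
gripper_width: 0.04
```

```bash
python3 -c "
from h import *
show()"
```

```text
t 17.62 hold xyz mm [ 53.5 -44.5  11.6] tool x [-0.007 -0.001 -1.   ] y ang in holder -0.1 z ang -90.09 F [-1.2 -8.9  0. ] w 40.0 j6 1.41
```

It hit a hard stop at −44.5 mm with 9 N, the same place as when it was first seated against the stop, so it is flush. I'll retreat and take a final look.

Emit:
move_arm:
  rows:
    - {"gripper": 40,"delta_pos": [0,0,8],"roll": 0}
    - {"gripper": 40,"delta_pos": [0,0,22],"roll": 0}
    - {"gripper": 40,"delta_pos": [-40,0,26],"roll": 0}
    - {"gripper": 40,"delta_pos": [-100,0,26],"roll": 0}
    - {"gripper": 40,"delta_pos": [-100,0,26],"roll": 0}
    - {"gripper": 40,"delta_pos": [-100,0,26],"roll": 0}

```text
clock: 18.38
position: [0.5899, -0.1149, 0.1117]
ee_rot: [1.352, 1.111, -1.362]
contact_force: [-0.8, 1.4, 0.2]
gripper_width: 0.0397
```

```bash
python3 -c "
from h import *
import cv2
show()
im=imaging.read_camera('wrist')[:,:,::-1]
cv2.imwrite('pics/wrist13z.png',cv2.resize(im[60:260,180:460],None,fx=2.8,fy=2.8,interpolation=2))
cv2.imwrite('pics/scene13.png',imaging.read_camera('scene')[:,:,::-1])"
```

```text
t 18.38 hold xyz mm [ 54.2 -70.8 111.7] tool x [-0.007 -0.001 -1.   ] y ang in holder -0.11 z ang -90.11 F [-1.   1.2  0.2] w 39.7 j6 1.36
```

View pics/wrist13z.png

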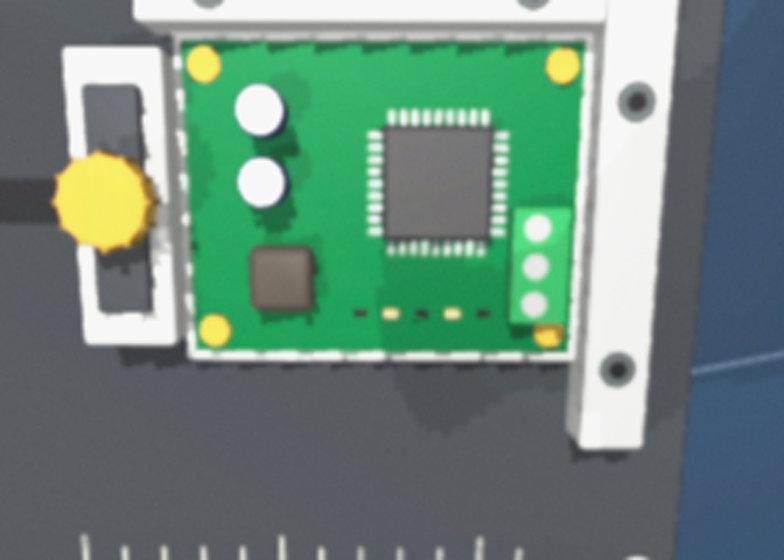

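View pics/scene13.png

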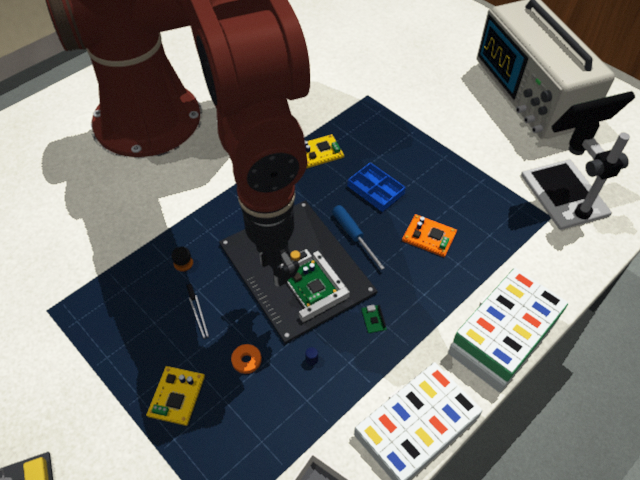

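The final wrist view shows the module flush: plate edges at rows ~38 and 355, columns ~185 and 580, touching the stop, fixed jaw and sliding jaw. The bystanders are where they started and the tool is clear, so I'm handing in.

```bash
python3 -c "
from rig import arm
print(arm.sign_off())"
```

```text
the job is handed in; nothing more can be done
None
```

The module is seated in the corner against the side stop and fixed jaw, with the sliding jaw closed up to it. I handed the job in at about 18.4 s; no verdict was reported.

**What I did:** I pushed the module along the holder's +y with two fingertips until it met the side stop. I then pushed the sliding jaw from behind with closed fingers, which carried the module into the fixed jaw. A last gentle push along +y checked that it was flush.

**What the last checks showed:**
- **Jaw push:** it ended in a hard stop at about 22 N, with the tool 21 mm behind the holder origin, as predicted for a seated jaw. Seen from the wrist camera before the final check push, the jaw front was at x ≈ 11 mm, where 10 mm is seated.
- **Side stop:** the +y check push met firm contact at about 9 N, at the same tool position as the first seating.
- **Squareness:** the module was square to about 0.3°, also measured before the check push.
- **Bystanders:** all seven looked unmoved in the last scene picture; I judged this by eye and did not measure them.

**What disagreed:** the holder's measured position varied by 1–3 mm between cameras, within or slightly above the stated calibration. Before the check push, the wrist view suggested a gap of up to about 1 mm at the side stop. The force contact afterwards indicates it closed, but I did not measure it again.

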